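Hold a hand printing block up to the inspection lamp

TASK

Three hand printing blocks hang by their collars in the forks of the wooden rack. Lift the one with the blue handle so that its collar clears the upturned fork tips, draw it straight out of the open front of its fork, then tilt it so that its carved face looks squarely into the inspection lamp, centred on the lamp and about 13 cm in front of the glass. Finish still holding it there, steady and touching nothing else; never touch the lamp, and leave the other two blocks, the ink jar and the mallet where they are.

Things in the scene. Friction and masses are not known exactly. Their poses are not given: they have to be found in the camera images.
- blue_block_grip (a point): Centre of the square blue handle (28 x 28 mm, 48 mm tall, half-way up) of the printing block to use. z runs from the carved face to the handle top (up while it hangs); x, y are square to the handle's sides. It hangs with this point 190 mm above the table, in any of the three forks, turned a little about z. Carved face 120 mm below this point.
- blue_block: The blue-handled block, 144 mm tall, about 0.17 kg. Origin at the centre of its carved face, z towards the handle. From the face up: wooden block 60 x 60 x 35 mm, steel stem 12 mm thick, round collar 44 mm across (90 to 96 mm above the face; it rests on the prongs), handle (96 to 144 mm).
- blue_block_face (a point): Centre of the carved face (dark wood, brass pins) of the blue-handled block, 120 mm from the handle centre; z points from the face to the handle, so the face looks along -z.
- rack: Fixed wooden rack with three steel forks at y = -105, 0, +105 mm, where blocks hang at x = 0. Origin on the table below the middle place; x points away from the forks' open front: blocks come out along -x. Prongs 22 mm apart, each 10 mm wide. Beam behind them at x = 53 to 71 mm, no higher than the prongs; posts at y = +-168 mm.
- rack_fork (a point): Middle of the middle fork, at prong top height (160 mm above the table); axes as the rack. Prongs are 8 mm thick; their tips at x = -30 to -35 mm turn up 12 mm, so the collar must rise over 12 mm. The block cannot pass up through the fork: lifted over 47 mm it strikes the prongs. It is clear of the fork once drawn 85 mm along -x.
- lamp: fixed black inspection lamp: round base 120 mm across, stem, tilted round head; origin on the table at the centre of its base
- lamp_head: the lamp's round head, 110 mm across, 18 mm thick; origin at the centre of its white glass, 105 mm above the table; z is the direction the light shines, out of the glass, 45 degrees upward
- yellow_block_grip (a point): Centre of the yellow handle (half-way up) of a hand printing block to be left hanging; same size and axes as the blue-handled one.
- white_block_grip (a point): Centre of the white handle (half-way up) of a hand printing block to be left hanging; same size and axes as the blue-handled one.
- ink_jar: closed ink jar with white cap, 52 mm across, 60 mm tall, standing on the table; origin at the centre of its underside
- mallet: rubber mallet lying on the table, black head 44 mm thick and 70 mm long, 185 mm handle along its -x; origin on the table under the head
Things that resemble listed ones, but are neither listed nor needed, are in the scene too. Leave any orange, purple or red look-alike of the blue_block alone.

How it is judged:
On the way, in this order (a step that is already met when the one before it is completed fails the run):
1. the blue-handled block is lifted so that its collar clears the fork tips, still over the fork (height (world z) of blue_block_grip above 0.202 m and x of blue_block_grip in the frame of rack above -0.04 m), for 0.05 s.
2. it is drawn out of the front of its fork (x of blue_block_face in the frame of rack below -0.06 m and contact force between the fingers and blue_block above 1 N), for 0.05 s.
At the end, for the whole second after the job is handed in: The blue-handled block is held steady, touching only the gripper: its carved face 85 to 175 mm before the glass along the beam, within 35 mm of the beam axis each way, facing the lamp within 15 degrees; other blocks, jar and mallet within 30 mm of their starts (z of blue_block_face in the frame of lamp_head between 0.085 and 0.175 m and x of blue_block_face in the frame of lamp_head between -0.035 and 0.035 m and y of blue_block_face in the frame of lamp_head between -0.035 and 0.035 m and angle between the z axis of blue_block_face and the z axis of lamp_head, either way round below 0.26 rad and angle between blue_block_face's own z axis and vertical below 1.2 rad and height (world z) of blue_block_face above 0.12 m and contact force between the fingers and blue_block above 1 N and contact force between blue_block and rack below 0.2 N and contact force between blue_block and lamp below 0.2 N and contact force between blue_block and ink_jar below 0.2 N and contact force between blue_block and mallet below 0.2 N and linear speed of blue_block below 0.02 m/s and angular speed of blue_block below 0.15 rad/s and distance of each of yellow_block_grip, white_block_grip, ink_jar, mallet from where it was at the start of the episode below 0.03 m); the arm keeps its last pose, push and grip.
It fails at once if the lamp is touched (contact force between lamp and anything else above 1 N).
It fails at once if another block, the jar or the mallet is moved by more than 30 mm (distance of any of yellow_block_grip, white_block_grip, ink_jar, mallet from where it was at the start of the episode above 0.03 m).
It also fails if it takes over 45 s, if anything falls off the work surface, if the arm or the gripper's body presses on something with over 40 N, if the wrist force passes 120 N, or if a joint passes its speed limit or range.

ROBOT

A 6-joint arm with a two-finger parallel gripper is mounted at the origin on the work surface. World frame = base frame: x ahead of the robot, y to its left, z up, the work surface at z = 0. Lengths are in m, angles in rad, forces in N, time in s.
With the tool pointing down it reaches from about 0.35 to 0.975 m from the base axis. Payload 17.4 kg.
Tool frame: the origin (TCP) lies at the very end of the fingers, on their centre line; the grasp point (between the pads) lies 19 mm behind it; z points along the fingers, y is the line along which they close (so a half turn about z gives the same grasp; the last joint's range is limited). The gripper opens to 85 mm and grips with 20 to 120 N. Pads are 22 mm wide; open, the fingers measure 114 mm over their backs; the gripper's body (76 mm by 85 mm) begins 54 mm behind the grasp point. The pads swing forward as they close: fully open they stand 13 mm farther back than shut.
Start: joints at [1.189, 0.116, 1.442, -0, 1.584, -0.038], TCP at [0.228, 0.636, 0.208] pointing down, gripper open.
Joint ranges: [-2.83, 2.83], [-0.83, 2.19], [0.07, 2.5], [-1.14, 4.28], [0.01, 3], [-2.97, 2.97]. Speed limits (rad/s): [1.89, 1.89, 2.22, 3.14, 3.14, 3.14].

INTERFACE

Orientations are given as a unit quaternion [w, x, y, z].
In Python, from workcell import ctrl gives the robot as it stands. The module is installed in compiled form; this text tells all that it offers. Calls block until the motion is done:
- ctrl.move_to(position, orientation): joint-space move of the TCP to a pose.
- ctrl.servo_line(position, feed=0.15, attitude=None, f_stop=None): straight line of the TCP; attitude=None keeps the orientation; feed is the mean speed in m/s. With f_stop (N) it stops when the force on the tool has changed by that much, and returns True; else False.
- ctrl.movej(angles): joint-space move.
- ctrl.grip(opening, squeeze=None): finger opening in m; squeeze is the grip in N (None keeps the last); returns when the fingers have stopped.
- ctrl.sleep(seconds).
- ctrl.ik(position, orientation): joint angles nearest the present ones, or None.
- ctrl.state(): the state.
- ctrl.read_camera(name): name is "side" or "top" or "wrist"; returns the picture (400x640x3 uint8, red, green, blue); there is no depth.
- ctrl.get_calibration(name): a dict with "fovy" (degrees; the focal length in pixels is half the picture's height over the tangent of half this angle, whatever the lens; pixels are square), "cx", "cy" (the principal point, pixels), "k1" (the pictures are not rectified: a ray, as slopes to the right and down, at radius r is drawn at 1 + k1 r^2 times it, then the intrinsics apply), "view" (4x4, takes a point from world to camera coordinates). Camera axes: x right, y down, z forward; pixel columns grow to the right and rows downward; lengths in m; the calibration is good to about 2 mm. A picture is of the moment at which its call begins: read the wrist's pose just before it. get_calibration takes no time and is no camera call; for the wrist camera it gives the pose at the moment of the call.
A pose or a line that the arm cannot do raises ctrl.IKError and nothing moves.
- ctrl.job_done(): hands the job in; it is judged then, once.
The state is a dict: "time_s": time; "joint_positions": joint angles; "joint_vel": joint speeds; "tau": joint torques, N m; "ee_pos": TCP position; "eef_rot": TCP orientation; "wrist_force": force on the tool from outside, world axes, zero at the start; "ft_torque": the same for the moment, N m; "opening": finger opening in m; "grip_force": force on a finger pad.
Only numpy, scipy, OpenCV 4.12 (cv2) and the standard library are available. Lean on these libraries where they do the work, as an engineer would, in place of code of your own. Each camera call takes 0.05 s, during which the arm holds its last target. There are 200 camera calls.

## Working session

There is one attempt and no reset: what is moved stays moved. The work goes in short steps, each a Python script; the robot and the scene stay as the last script left them, time stands still between calls to the robot, and variables do not carry over. Pictures are saved under pics/ and viewed, at most 10 in all, crops included, and the job is handed in when it is done.

```bash
mkdir -p pics; cat > h.py <<'E'
import numpy as np, cv2
from workcell import ctrl
from scipy.spatial.transform import Rotation as R
def cal(n):
    c=ctrl.get_calibration(n); f=200/np.tan(np.radians(c['fovy'])/2)
    return f,c['cx'],c['cy'],c['k1'],np.array(c['view'])
def ray(c,u,v):
    f,cx,cy,k,V=c; d=np.array([(u-cx)/f,(v-cy)/f]); s=d.copy()
    for _ in range(20): s=d/(1+k*(s@s))
    Rm=V[:3,:3]; return -Rm.T@V[:3,3], Rm.T@np.array([s[0],s[1],1])
def atz(c,u,v,z):
    o,d=ray(c,u,v); return o+d*(z-o[2])/d[2]
def proj(c,p):
    f,cx,cy,k,V=c; q=V[:3,:3]@np.array(p)+V[:3,3]; s=q[:2]/q[2]; s=s*(1+k*(s@s)); return np.array([cx+f*s[0],cy+f*s[1]])
def tri(*cuv):
    A=np.zeros((3,3));b=np.zeros(3)
    for c,u,v in cuv:
        o,d=ray(c,u,v); d=d/np.linalg.norm(d); M=np.eye(3)-np.outer(d,d); A+=M;b+=M@o
    return np.linalg.solve(A,b)
def snap(n,name,crop=None,s=1):
    im=ctrl.read_camera(n)[:,:,::-1]; cv2.imwrite(f'pics/raw_{name}.png',im)
    if crop: x0,y0,x1,y1=crop; im=im[y0:y1,x0:x1]
    cv2.imwrite(f'pics/{name}.png',cv2.resize(im,None,fx=s,fy=s,interpolation=cv2.INTER_CUBIC))
E
python3 - <<'E'
from h import *
for n in('side','top'):
    snap(n,n+'1',None,1.25); c=cal(n); print(n,c[:4],ray(c,320,200))
E
```

```text
side (np.float64(506.42043986904935), 315.8667534079527, 202.31717613872584, -0.07497191366927757) (array([0.1880356 , 1.21102656, 1.09358101]), array([ 0.2451291 , -0.73746037, -0.62940565]))
top (np.float64(418.80300217809895), 313.5814083338544, 199.95651484839908, -0.03563843926246329) (array([0.35758546, 0.08121505, 1.07398799]), array([ 0.21166091, -0.01670968, -0.97732049]))
```

View pics/side1.png

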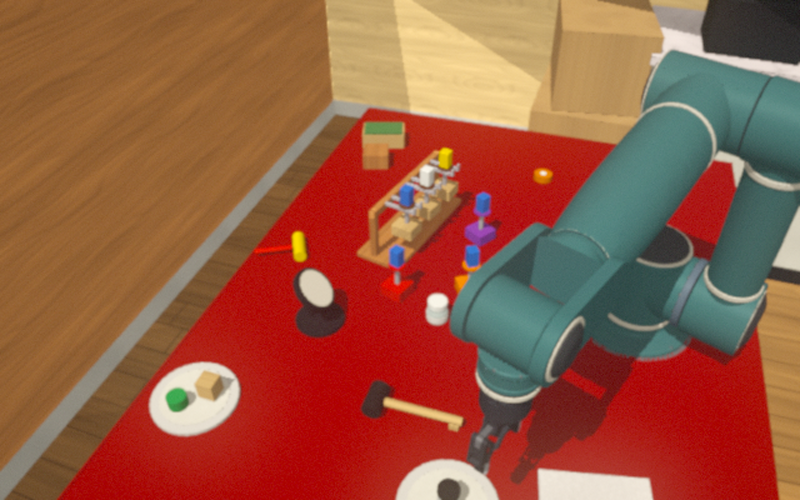

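View pics/top1.png

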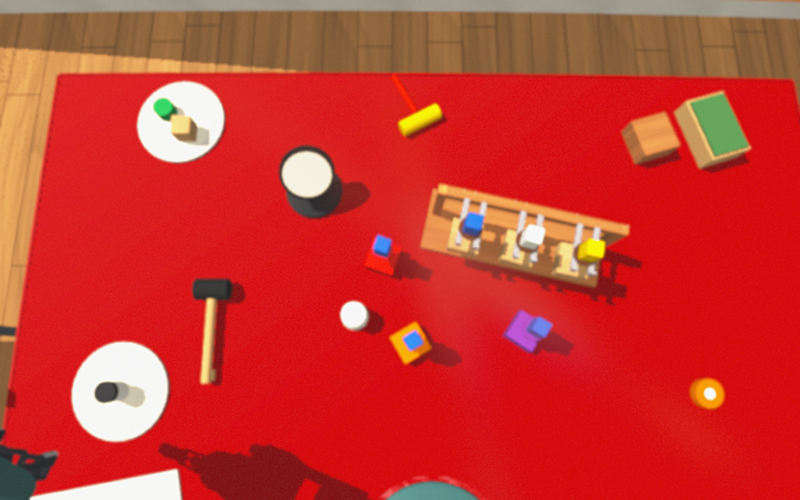

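The blue block hangs in the left-hand fork (top view ~(473,225)/1.25). The lamp head is at ~(307,173)/1.25 in the top view and ~(318,288)/1.25 in the side view. Next I'll look at crops.

```bash
python3 - <<'E'
import cv2
a=cv2.imread('pics/raw_top1.png')[105:235,210:370]; cv2.imwrite('pics/top_c.png',cv2.resize(a,None,fx=5,fy=4.615*0+5*0.9,interpolation=2)) if 0 else cv2.imwrite('pics/top_c.png',cv2.resize(a[:120],None,fx=5,fy=5,interpolation=2))
b=cv2.imread('pics/raw_side1.png')[110:270,220:400]; cv2.imwrite('pics/side_c.png',cv2.resize(b[:150],None,fx=4,fy=4,interpolation=2))
E
```

```text
(no output)
```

View pics/top_c.png

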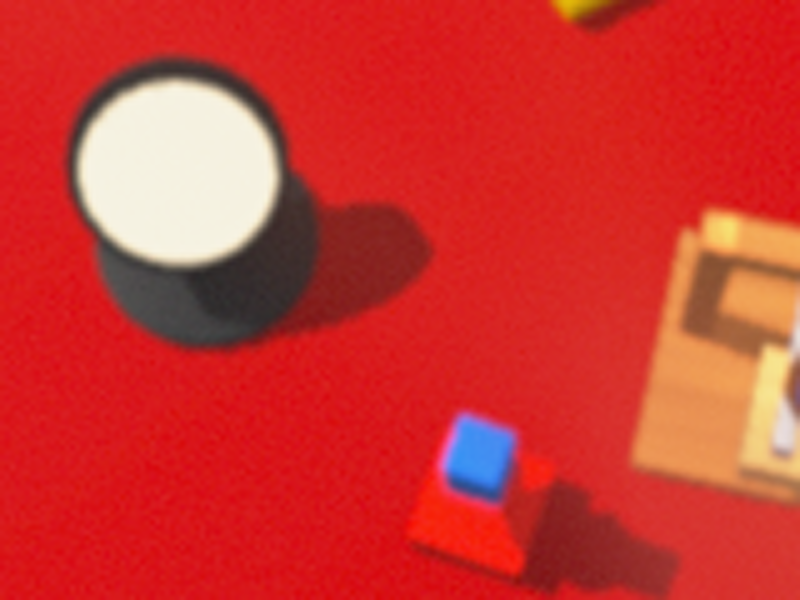

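View pics/side_c.png

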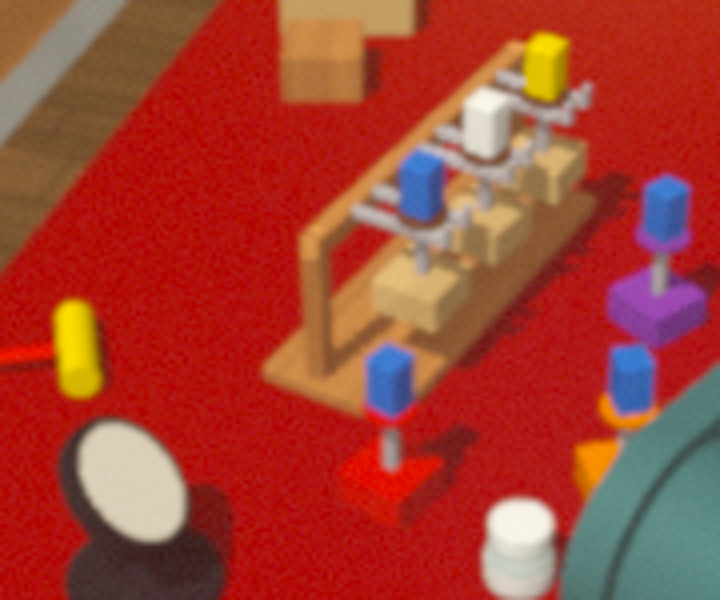

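```bash
cat > m.py <<'E'
from h import *
from scipy.optimize import least_squares
C={n:cal(n) for n in('top','side')}
I={n:cv2.imread(f'pics/raw_{n}1.png') for n in C}
def mom(m):
    M=cv2.moments(m); a=M['m00']; cov=np.array([M['mu20'],M['mu02'],M['mu11']])/a
    return np.r_[M['m10']/a,M['m01']/a,cov/ (np.sqrt(cov[0]))]
def comp(n,mask,u,v):
    k,l,s,c=cv2.connectedComponentsWithStats(mask.astype(np.uint8)); 
    return (l==l[int(v),int(u)]).astype(np.uint8)
G={'top':(246,139),'side':(253,230)}
obs=[]
for n in C:
    b=I[n].astype(int); mask=(b.min(2)>130)
    m=comp(n,mask,*G[n]); obs.append(mom(m)); print(n,m.sum(),obs[-1])
def circ(p):
    z=np.array([np.cos(p[3]),np.sin(p[3]),1])/2**.5; e=np.cross(z,[0,0,1]); e/=np.linalg.norm(e); f=np.cross(z,e)
    t=np.linspace(0,2*np.pi,90)[:-1]
    return [p[:3]+p[4]*(np.cos(a)*e+np.sin(a)*f) for a in t]
def mdl(p):
    r=[]
    for n in C: r.append(mom(np.array([proj(C[n],q) for q in circ(p)],np.float32).reshape(-1,1,2)))
    return np.concatenate(r)
g=tri((C['top'],*G['top']),(C['side'],*G['side'])); print('tri',g)
for y0 in(3.14,1.6,-1.6,0):
    s=least_squares(lambda p:mdl(p)-np.concatenate(obs),np.r_[g,y0,.05]); print(s.x.round(4),s.cost.round(3))
print('base',atz(C['top'],251.6,152.6,0.01))
hs={'top':dict(b=(378,179),w=(426,190),y=(474,200)),'side':dict(b=(325,156),w=(341.5,141),y=(356,126.5))}
hsv={n:cv2.cvtColor(I[n],cv2.COLOR_BGR2HSV).astype(int) for n in C}
P={}
for k in'bwy':
    uv=[]
    for n in C:
        h=hsv[n]; m={'b':(abs(h[...,0]-110)<15)&(h[...,1]>120),'y':(abs(h[...,0]-28)<4)&(h[...,1]>190),'w':(h[...,1]<50)&(h[...,2]>130)}[k]
        mm=comp(n,m,*hs[n][k]); x=mom(mm); uv.append((C[n],x[0],x[1])); print(k,n,mm.sum(),x[:2])
    P[k]=tri(*uv); print(k,P[k], atz(*uv[0],.2))
print(np.linalg.norm(P['b']-P['w']),np.linalg.norm(P['y']-P['w']),'rack y dir',np.degrees(np.arctan2(*(P['b']-P['y'])[1::-1])))
E
python3 m.py
```

```text
top 1156 [245.09775087 139.00346021   9.96507544   8.55999803   0.29650343]
side 559 [252.490161   230.01788909   6.58040892   8.11967883   2.7851683 ]
tri [0.71629785 0.24506952 0.10716149]
[0.7156 0.2469 0.1096 3.22   0.0479] 0.502
[0.7192 0.248  0.108  1.2388 0.0412] 29.367
[ 0.7174  0.2453  0.1083 -1.5998  0.0498] 40.278
[0.717  0.2472 0.1056 0.0733 0.043 ] 59.895
base [0.71657835 0.24552268 0.01      ]
b top 195 [378.20512821 178.54871795]
b side 127 [324.84251969 155.73228346]
b [ 0.59519513 -0.06083012  0.19302625] [ 0.59486674 -0.05955598  0.2       ]
w top 317 [426.38801262 187.44479495]
w side 355 [343.68169014 142.83661972]
w [ 0.57104845 -0.16861562  0.18259364] [ 0.575563   -0.16315146  0.2       ]
y top 215 [473.68837209 198.43255814]
y side 119 [355.44537815 126.23529412]
y [ 0.55121929 -0.26770603  0.19174275] [ 0.55175089 -0.26426519  0.2       ]
0.11094870906292047 0.10146827690824986 rack y dir 77.99920062437913
```

Glass is at ≈(0.716,0.247,0.107), height as specified, shining toward azimuth 3.22 and 45° up. The blue handle is at ≈(0.595,−0.061), z 0.193, consistent with 0.190. Handle spacing of 211 mm against 210 also fits. Next: check IK, then hover and look with the wrist camera.

```bash
cat >> h.py <<'E'
def ori(z,y):
    z=np.array(z,float);z/=np.linalg.norm(z); y=np.array(y,float); y-=z*(y@z); y/=np.linalg.norm(y)
    q=R.from_matrix(np.c_[np.cross(y,z),y,z]).as_quat(); return np.r_[q[3],q[:3]]
def yaw(a): return np.array([np.cos(a),np.sin(a),0])
RY=np.radians(78); RX=RY-np.pi/2
GL=np.array([.716,.247,.106]); D=np.r_[np.cos(3.22),np.sin(3.22),1]/2**.5
E
python3 - <<'E'
from h import *
B=np.array([.595,-.0605,0])
for s in(0,np.pi):
    o=ori([0,0,-1],yaw(RY+s))
    print(ctrl.ik(B+[0,0,.33],o), ctrl.ik(B+[0,0,.17],o))
    print('fin',ctrl.ik(GL+.13*D+.105*D,ori(-D,yaw(3.22-np.pi/2+np.pi+s))), ctrl.ik(B-.2*np.r_[np.cos(RX),np.sin(RX),0]+[0,0,.3],o))
s=ctrl.state(); p=s['ee_pos']
o=ori([0,0,-1],yaw(RY))
j=ctrl.ik(B+[0,0,.33],o); o=ori([0,0,-1],yaw(RY+(np.pi if abs(j[5])>1.6 else 0)))
ctrl.servo_line([p[0],p[1],.33],.2)
ctrl.move_to(B+[0,0,.33],o); ctrl.grip(.065,60); ctrl.sleep(.3)
print(ctrl.state()['joint_positions'],ctrl.state()['time_s'])
np.save('wc.npy',np.array(cal('wrist'),dtype=object),allow_pickle=True)
c=cal('wrist'); snap('wrist','w1',None,1.25); print(proj(c,B+[0,0,.214]))
E
```

```text
[-1.43982632e-01 -5.74203002e-02  1.42372876e+00 -4.44089210e-16
  1.77528419e+00 -1.50533945e+00] [-1.43982632e-01 -3.82724956e-02  1.66209670e+00 -4.44089210e-16
  1.51776845e+00 -1.50533945e+00]
fin [ 0.5165268  -0.52497405  2.03254103 -0.3822607   0.93432472  2.12524459] [-1.11155616e-01 -5.04878193e-01  1.82847528e+00 -4.44089210e-16
  1.81799556e+00 -1.47251243e+00]
[-1.43982632e-01 -5.74203002e-02  1.42372876e+00 -4.44089210e-16
  1.77528419e+00  1.63625320e+00] [-1.43982632e-01 -3.82724956e-02  1.66209670e+00 -4.44089210e-16
  1.51776845e+00  1.63625320e+00]
fin [ 0.5165268  -0.52497405  2.03254103 -0.3822607   0.93432472 -1.01634807] [-1.11155616e-01 -5.04878193e-01  1.82847528e+00 -4.44089210e-16
  1.81799556e+00  1.66908022e+00]
[-1.43984084e-01 -5.74238259e-02  1.42370773e+00  4.58206122e-06
  1.77530096e+00 -1.50531199e+00] 4.275
[320.80584507 183.97622438]
```

View pics/w1.png

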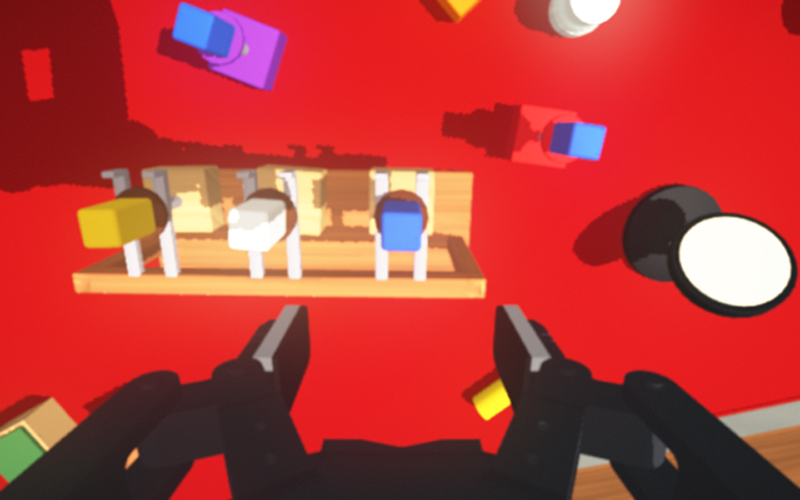

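The wrist view shows the blue handle at ≈(401,225) scaled, nearly square to the rack; predicted top centre (401,230). I'll enlarge it for yaw and centre.

```bash
python3 - <<'E'
import cv2
b=cv2.imread('pics/raw_w1.png')[145:215,285:365]; cv2.imwrite('pics/wc.png',cv2.resize(b,None,fx=8,fy=8,interpolation=2))
E
```

```text
(no output)
```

View pics/wc.png

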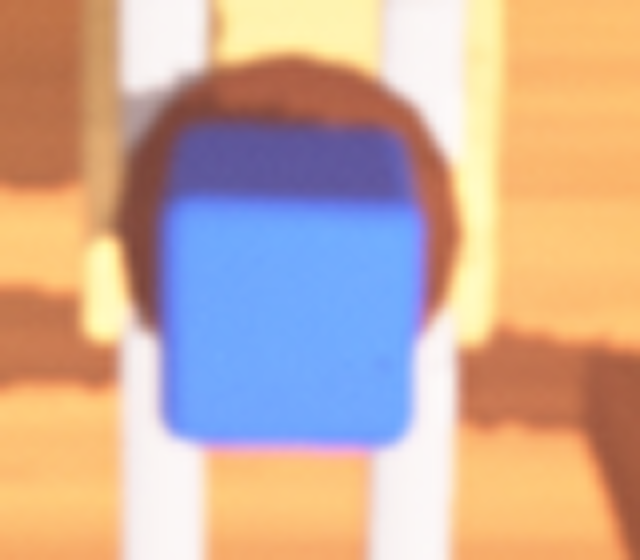

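```bash
python3 - <<'E'
from h import *
c=cal('wrist'); f=lambda u,v,z: atz(c,285+u/8,145+v/8,z)[:2]
q=np.array([f(*p,.214) for p in((165,200),(425,208),(410,445),(163,435))])
print(q.mean(0)); 
for i in range(4):
    d=q[(i+1)%4]-q[i]; print(np.linalg.norm(d),np.degrees(np.arctan2(d[1],d[0])))
for a,b in(((163,550),(165,20)),((412,550),(425,20))):
    d=f(*b,.16)-f(*a,.16); print('prong',np.degrees(np.arctan2(d[1],d[0])))
print('mid',f(287,300,.16), 'collar', f(292,230,.166))
E
```

```text
[ 0.59634195 -0.06032165]
0.027380440494613082 76.17950556536164
0.026100187046007032 -14.798356202462937
0.02666283502991762 -104.44249909127548
0.02580839094782316 166.78725139961136
prong 167.0518699199324
prong 167.34921809170146
mid [ 0.60671317 -0.06298282] collar [ 0.59670326 -0.06021313]
```

Handle centre is (0.5963,−0.0603), sides measure ≈27 mm (28 expected), yaw 76°, prongs along −12.8°. Next: grasp, lift and draw out.

```bash
python3 - <<'E'
from h import *
B=np.array([.5963,-.0603,0]); a=np.radians(76); o=ori([0,0,-1],yaw(a))
ctrl.move_to(B+[0,0,.27],o)
hit=ctrl.servo_line(B+[0,0,.176],.08,f_stop=8); print('hit',hit,ctrl.state()['ee_pos'])
if not hit:
    ctrl.grip(0.0,80); s=ctrl.state(); print(s['opening'],s['grip_force'],s['wrist_force'],s['time_s'])
    if s['opening']>.02:
        ctrl.servo_line(B+[0,0,.202],.06); ctrl.sleep(.3); s=ctrl.state(); print(s['opening'],s['grip_force'],s['wrist_force'],s['ft_torque'])
        snap('side','s2',(220,110,400,260),4)
E
```

```text
hit False [ 0.5965378  -0.06031709  0.17662829]
0.025634967746126697 79.63443517684937 [-0.88427789 -0.8854454   5.37905023] 6.4333
0.026221517802771193 78.76288175582886 [-0.56606316 -1.41064333 -2.13740004] [-0.01373196  0.00152176 -0.03214907]
```

View pics/s2.png

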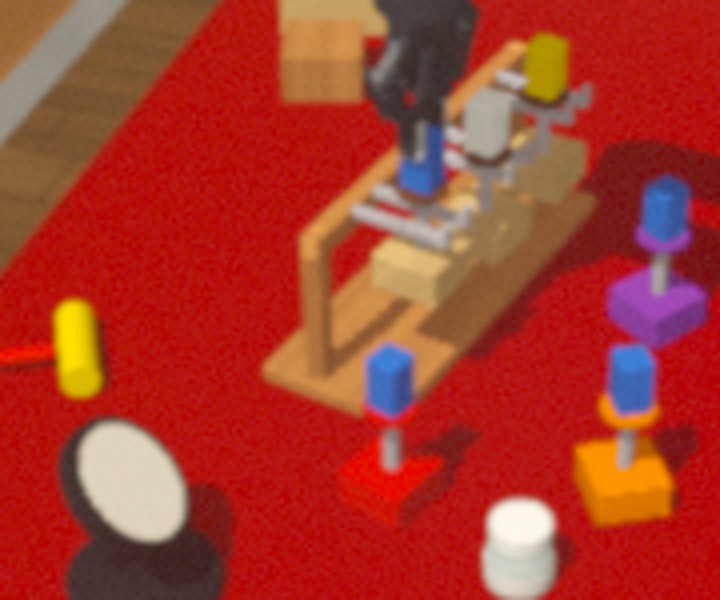

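The block is in the gripper, with its collar visibly above the prongs, and the others are undisturbed. Next: draw it out, raise it and tilt it to the lamp.

```bash
python3 - <<'E'
from h import *
p=np.array(ctrl.state()['ee_pos']); u=yaw(np.radians(167.2))
print('draw',ctrl.servo_line(p+.10*u,.08,f_stop=10)); s=ctrl.state(); print(s['ee_pos'],s['wrist_force'],s['grip_force'])
ctrl.servo_line(p+.105*u+[0,0,.2],.15)
o=ori(-D,yaw(3.22+1.5*np.pi)); F=lambda h: GL+(h+.106)*D
print(ctrl.ik(F(.21),o))
ctrl.servo_line(F(.21),.08,attitude=o); ctrl.servo_line(F(.13),.06); ctrl.sleep(.5)
s=ctrl.state(); print(s['ee_pos'],s['wrist_force'],s['ft_torque'],s['opening'],s['grip_force'],s['joint_positions'],s['time_s'])
snap('top','t3',(200,60,400,210),4); snap('side','s3',(200,110,400,260),4)
for n in('top','side'):
    for k in(0,.06,.096,.144): print(n,proj(cal(n),GL+(.13+k)*D))
E
```

```text
draw False
[ 0.49894999 -0.03820795  0.20165063] [-0.78499132  0.36849824 -1.92650472] 78.76282095909119
[ 0.58728192 -0.65267652  2.01648866 -0.39820196  1.09391142 -1.00430749]
[0.54961154 0.23393667 0.27287357] [ 0.5976983  -0.31385881 -1.77935096] [-0.04399399  0.72179441  0.04840348] 0.025786995818555963 78.82276654243469 [ 0.51733354 -0.52675201  2.03252807 -0.38235993  0.93630384 -1.01628742] 15.8333
top [240.45984135 165.14883038]
top [237.75740904 178.81654423]
top [235.98184611 187.8140491 ]
top [233.40817515 200.8806586 ]
side [280.78333567 210.95568823]
side [295.1093371  201.20069059]
side [304.07194932 195.09914683]
side [316.47424776 186.65767123]
```

View pics/t3.png

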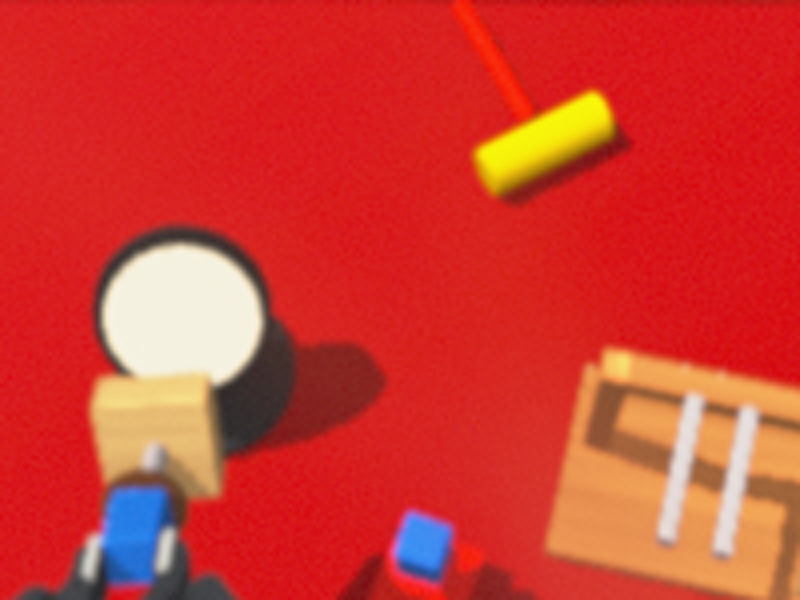

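View pics/s3.png

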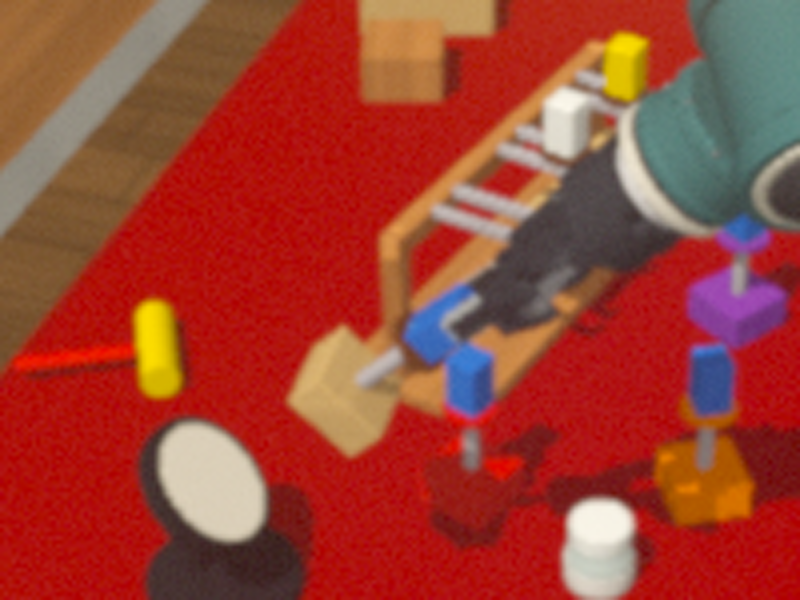

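The block is tilted to the lamp. In the side view the face centre is at ≈(320,395), predicted (323,404). In the top view the block is centred at column ≈157, predicted 162. It is clear of everything and the other objects are unmoved, so I'm handing in.

```bash
python3 - <<'E'
from h import *
ctrl.sleep(.5); s=ctrl.state(); print(np.abs(s['joint_vel']).max(),s['grip_force'],s['time_s']); print(ctrl.job_done())
E
```

```text
0.001966574595695105 78.82293105125427 16.4333
the job is handed in; nothing more can be done
None
```

I lifted the blue-handled block, drew it out of its fork and handed the job in at 16.4 s, held steady about 13 cm in front of the lamp and facing it; the pictures show nothing else moved, but no verdict was returned.

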